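# Set the end stop of the bench bottle labeller

## Robot

A 6-joint arm with a two-finger parallel gripper is mounted at the origin on the work surface. World frame = base frame: x ahead of the robot, y to its left, z up, the work surface at z = 0. Lengths are in mm, angles in rad, forces in N, time in s.
With the tool pointing down it reaches from about 300 to 950 mm from the base axis. Payload 3.1 kg.
Tool frame: the origin (TCP) lies between the finger pads; the fingertips stand 17 mm ahead of it and the grasp point (between the pads) lies 2 mm behind it (manip.nose_length is the distance from the TCP to the fingertips, in mm); y points along the fingers, z is the direction in which the jaws open and shut, and the axes are right-handed (so a half turn about y gives the same grasp; the last joint's range is limited). The gripper opens to 85 mm and grips with 20 to 120 N. Pads are 22 mm wide; open, the fingers measure 114 mm over their backs; the gripper's body (76 mm by 85 mm) begins 54 mm behind the grasp point. The pads swing forward as they close: fully open they stand 13 mm farther back than shut.
Start: joints at [-0.07, 0.308, 1.634, -0, 1.2, -0.07], TCP at [625.006, -0.028, 248.272] pointing down, gripper open.
Joint ranges: [-3.06, 3.06], [-0.79, 1.96], [0.05, 2.63], [-1.19, 4.34], [0.05, 2.64], [-2.94, 2.94]. Speed limits (rad/s): [2.79, 2.79, 3.14, 3.14, 3.14, 3.14].

## Interface

Orientations are given as [roll, pitch, yaw] about the fixed x, y, z axes, in that order (R = Rz(yaw) Ry(pitch) Rx(roll)).
In Python, from station import manip gives the robot as it stands.
- The arm moves only by the tool drive_tool, never from a script. Its argument "commands" is a list of rows, each a list of 7 numbers: the shift along the tool's x, y, z normalised to -1 to 1, where 1 is 0.05 m, then the turn, a rotation vector about the tool's x, y, z normalised to -1 to 1, where 1 is 45 degrees, then the opening, from 0 (shut) to 1 (fully open). In form: [[x, y, z, ax, ay, az, hand], ...]. A call has 1 to 5 rows; each row shifts and turns the commanded pose from where the row before left it, along the tool's axes as they then stand; what a row does not reach is not made up. A row lasts 1/10 s, in which the tool goes at most 50 mm and 8.59 degrees, less where a joint would pass 70% of its speed; a pose out of reach is approached as far as the arm can. A call with a number of a shift or a turn outside -1 to 1 is refused whole. A call with a gripper value outside its range is refused whole. The fingers move at their own pace and stop on an object; "squeeze" is the grip in N (left out, the last holds). Time passes only in rows, so rows that do not move let the fingers close. It gives the time, the measured TCP pose, the force and the opening at its end, in the units of the state.
- manip.sense(): the state, without advancing time (a new reading comes with each control period).
- manip.grab_frame(name): name is "scene" or "side" or "wrist"; returns the picture (420x560x3 uint8, red, green, blue); there is no depth.
- manip.camera_params(name): a dict with "fx", "fy", "cx", "cy" (pixels), "camera_from_world" (4x4, takes a point from world to camera coordinates); the wrist camera has in their place "hand_eye" (4x4, takes a point from camera to tool coordinates, whose origin is the TCP and whose axes are the tool frame's). Camera axes: x right, y down, z forward; pixel columns grow to the right and rows downward; lengths in mm; the calibration is good to about 2 mm. A picture is of the moment at which its call begins: read the wrist's pose just before it. camera_params takes no time and is no camera call.
- manip.close_job(): hands the job in, once; it reports no verdict.
The state is a dict: "time_s": time; "joint_pos": joint angles; "joint_vel": joint speeds; "joint_efforts": joint torques, N m; "tcp_pos": TCP position; "tcp_rot": TCP orientation; "ft_force": force on the tool from outside, world axes, zero at the start; "torque": the same for the moment, N m; "gripper_width": opening from 0.0 (shut) to 1.0 (fully open).
Only numpy, scipy, OpenCV 4.12 (cv2) and the standard library are available. Lean on these libraries where they do the work, as an engineer would, in place of code of your own. Each camera call takes 0.05 s, during which the arm holds its last target. There are 200 camera calls.

## Task

The bottle lying on the labeller's rollers is just where its label will fall right, so do not shift it. Loosen the wing knob of the sliding end stop, slide the stop up until its rubber face touches the bottle's foot, and turn the knob tight again so that the stop is locked there, against the foot. Then let go, and leave the other things on the counter where they are.

Things in the scene. Friction and masses are not known exactly. Their poses are not given: they have to be found in the camera images.
- labeller: Bottle labeller, fixed: base plate 290 x 430 mm, 24 mm high, end plates 89 mm high at local y = -204 and 204 mm. Origin: on the counter under its middle. Local x points away from the robot's side, y left along the rollers, z up. Two fixed rubber rollers, 40 mm thick, lie along y with axes at x = -4 and 64, z = 70 mm. A crank sticks out at the left end.
- guide_mid (a point): Middle of the square steel guide bar (16 mm thick, 404 mm long) that runs along the labeller's y in front of the rollers, at labeller (-100, 0, 75) mm. Axes as the labeller's. (Behind the rollers a paper label roll, 110 mm thick, hangs on uprights at labeller x = 128, y = 10 to 110 mm, up to z = 255 mm.)
- stop: Sliding end stop: aluminium clamp block 50 x 44 x 44 mm on the guide bar, with an arm to local +x that carries a 52 mm round stop plate in line with the bottle. Origin: middle of the block; axes as the labeller's. Slides along labeller y only, origin from y = -150 to +50 mm. Starts 40 to 140 mm short of the bottle. Loose it slides with about 2 N; clamped tight it resists some 75 N.
- stop_face (a point): Centre of the stop plate's round rubber face, 44 mm wide, which looks along labeller +y to the bottle's foot. At (130, 14, 37) mm from the stop's origin; axes as the labeller's.
- clamp_knob (a joint): Turn of the stop's black wing knob, rad: 0 = tight, at its end; grows as it is loosened (anticlockwise looking down on it) up to 2.8. The clamp grips ever harder from 1.9 down to 0 and is quite free above 1.9. It takes about 0.15 N m to turn, stays where it is left and does not move along its axis. Starts tight, 0 to 0.25.
- knob_grip (a point): Middle of the knob's wing, a bar 50 mm long, 14 thick, 22 high (along the axis), 35 mm above the boss below it. The axis leans 30 degrees from vertical towards the robot's side (labeller -x). Axes turn with the knob: z along the knob's axis, out and up; x along the wing, which at joint 0 points to labeller +x and up, at pi/2 to labeller +y. At (-38, 0, 65) mm from the stop's origin.
- bottle: Brown glass 0.5 l bottle with brass cap, 68 mm wide, 250 mm long, 0.7 to 0.9 kg, lying loose in the trough between the rollers, foot towards the stop (labeller -y), neck to +y. Friction of about 4 to 8 N along its length is all that keeps it in place. Origin: centre of its flat foot; body y runs from foot to cap.
- mug_a: White stoneware mug, 82 mm wide, 135 mm tall, handle on its +y; stands right of the labeller. Bystander. Origin: centre of its underside.
- spare_bottle: Brown glass bottle, 68 mm wide, 250 mm tall, standing upright at the front left of the labeller. Bystander. Origin: centre of its foot.
- spare_tap: Spare brass keg tap lying flat, 140 mm long with a ring handle, at the front right. Bystander. Origin: end of its shank on the counter.
- mallet: Wooden keg mallet lying at the front right, head 64 mm thick and 115 mm long, handle 230 mm. Bystander. Origin: under the middle of the head.
- spanner: Open-ended spanner, 160 mm long, lying on the counter in front (robot side) of the labeller. Bystander.
- label_roll: Spare roll of paper labels standing on end, 96 mm wide, 100 mm tall, right of the labeller behind mug_a. Bystander. Origin: centre of its underside.

How it is judged (in metres and radians):
On the way, in this order (a step that is already met when the one before it is completed fails the run):
1. the clamp knob is loosened (turned to 1.5 rad or more) (value of joint clamp_knob above 1.5 rad), for 0.1 s.
2. with the knob still loose, the stop's face touches the bottle's foot (value of joint clamp_knob above 1.2 rad and contact force between stop and bottle above 0.3 N and distance between stop_face and bottle below 0.006 m), for 0.05 s.
At the end, for the whole second after the job is handed in: The knob is tight (below 0.5 rad), the stop's face stands against the bottle's foot with less than 2 mm gap and in line with it, the bottle lies at rest within 3 mm of where it lay at the start, and stop and bottle are still (value of joint clamp_knob below 0.5 rad and y of bottle in the frame of stop_face below 0.002 m and distance between bottle and stop_face below 0.006 m and distance of bottle from where it was at the start of the episode below 0.003 m and linear speed of bottle below 0.01 m/s and linear speed of stop below 0.005 m/s); the robot touches nothing.
It fails at once if a bystander (mug, spare bottle, tap, mallet, spanner or spare label roll) is knocked more than 30 mm from its place (distance of any of mug_a, spare_bottle, spare_tap, mallet, spanner, label_roll from where it was at the start of the episode above 0.03 m).
It also fails if it takes over 72 s, if anything falls off the work surface, if the arm or the gripper's body presses on something with over 40 N, if the wrist force passes 120 N, or if a joint passes its speed limit or range.

## Working session

There is one attempt and no reset: what is moved stays moved. The work goes in short steps, Python scripts to look and compute and a tool call to move; the robot and the scene stay as the last step left them, time stands still between calls to the robot, and variables do not carry over. Pictures are saved under pics/ and viewed, about 8 in all and at most 12, crops included, and the job is handed in when it is done.

Besides the shell and the picture viewer there is one more tool, called after "Request:" as name([rows], argument=value, ...), one row to a line, values as JSON. drive_tool: Moves the arm, as the interface text tells. Its arguments: {"type":"object","properties":{"commands":{"type":"array"},"squeeze":{"type":"number"}},"required":["commands"]}

```bash
ls; mkdir -p pics; python3 - <<'E'
from station import manip
import cv2
for n in("scene","side"):
    im=manip.grab_frame(n); cv2.imwrite(f"pics/{n}0.png",im[:,:,::-1]); 
    im=cv2.resize(im,None,fx=1.42,fy=1.42,interpolation=cv2.INTER_CUBIC); cv2.imwrite(f"pics/{n}0L.png",im[:,:,::-1])
    print(n,manip.camera_params(n))
print(manip.camera_params("wrist")); print(manip.sense())
E
```

```text
pics
scene {'fx': 406.35912048422875, 'fy': 406.35912048422875, 'cx': 281.58943045649016, 'cy': 210.75880749595547, 'camera_from_world': array([[ 5.14514385e-01,  8.57428022e-01, -9.59869184e-03,
        -2.61510937e+02],
       [ 6.09532216e-01, -3.73587801e-01, -6.99215727e-01,
        -2.74417993e+02],
       [-6.03113112e-01,  3.53905838e-01, -7.14846300e-01,
         1.64431008e+03],
       [ 0.00000000e+00,  0.00000000e+00,  0.00000000e+00,
         1.00000000e+00]])}
side {'fx': 458.19017157503174, 'fy': 458.19017157503174, 'cx': 279.74073007385533, 'cy': 208.93433893559217, 'camera_from_world': array([[-8.90562494e-01, -4.54790416e-01,  8.00758952e-03,
         4.51146570e+02],
       [-2.31627110e-01,  4.38276522e-01, -8.68482914e-01,
         2.36613612e+02],
       [ 3.91468168e-01, -7.75293085e-01, -4.95654422e-01,
         1.15385015e+03],
       [ 0.00000000e+00,  0.00000000e+00,  0.00000000e+00,
         1.00000000e+00]])}
{'fx': 366.97532312804077, 'fy': 366.97532312804077, 'cx': 271.11493905911993, 'cy': 209.85856734395054, 'hand_eye': array([[-4.57901926e-04,  9.543
[... 293 characters left out ...]
.00000000e+00]])}
{'time_s': 0.1, 'joint_pos': array([-6.97117884e-02,  3.08948962e-01,  1.63508285e+00, -3.09427886e-05,
        1.19971615e+00, -6.97122075e-02]), 'joint_vel': array([-0.00108781, -0.00134406, -0.00349288, -0.00022111,  0.00017269,
        0.00049591]), 'joint_efforts': array([ 8.17496607e-05, -4.16405118e+01, -2.77644914e+01, -1.21622929e-04,
        4.01614045e-03,  3.27598855e-06]), 'tcp_pos': array([6.24270801e+02, 7.56462003e-03, 2.47131328e+02]), 'tcp_rot': array([-1.57294840e+00,  1.21386767e-04, -1.57078479e+00]), 'ft_force': array([ 0.22855055, -0.38876788, -0.05825791]), 'torque': array([ 0.05053358, -0.00756917,  0.0297423 ]), 'gripper_width': 1.0003321314154576}
```

View pics/scene0L.png

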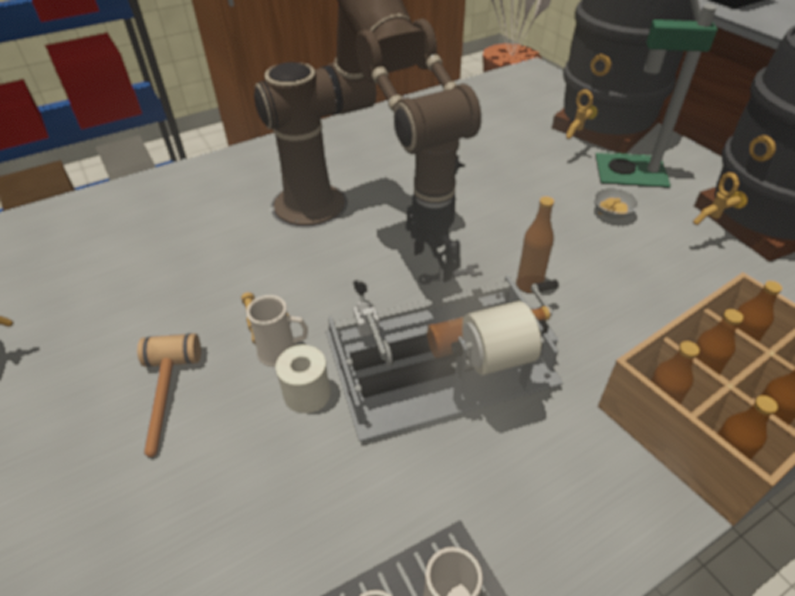

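View pics/side0L.png

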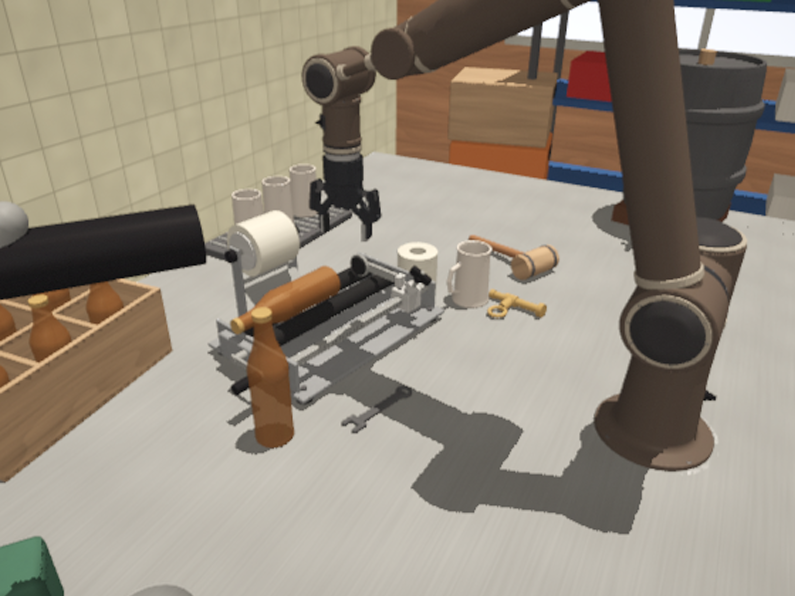

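```bash
cat > h.py <<'E'
import numpy as np, cv2
from station import manip
from scipy.spatial.transform import Rotation as Ro
def P(n):
    c=manip.camera_params(n); K=np.array([[c['fx'],0,c['cx']],[0,c['fy'],c['cy']],[0,0,1]])
    if 'hand_eye' in c:
        s=manip.sense(); T=np.eye(4); T[:3,:3]=Ro.from_euler('xyz',s['tcp_rot']).as_matrix(); T[:3,3]=s['tcp_pos']
        M=np.linalg.inv(T@c['hand_eye'])
    else: M=c['camera_from_world']
    return K@M[:3]
def proj(p,X):
    X=np.atleast_2d(X); q=np.c_[X,np.ones(len(X))]@p.T; return q[:,:2]/q[:,2:]
def tri(ps,uv):
    A=[]
    for p,(u,v) in zip(ps,uv): A+= [u*p[2]-p[0], v*p[2]-p[1]]
    A=np.array(A); return np.linalg.lstsq(A[:,:3],-A[:,3],rcond=None)[0]
def onz(p,uv,z):
    u,v=uv; A=np.array([u*p[2]-p[0], v*p[2]-p[1]]); return np.linalg.solve(A[:,:2],-A[:,3]-A[:,2]*z)
E
python3 - <<'E'
from h import *
S,D=P('scene'),P('side'); f=1/1.42
a=np.array
print('knob',tri([S,D],[a([360,287])*f,a([421,275])*f]))
print('far right base corner',onz(S,a([363,441])*f,0))
print('front left corner side',onz(D,a([303,402])*f,0))
print('front right corner',onz(D,a([440,316])*f,24))
print('bottle cap',tri([S,D],[a([543,313])*f,a([238,324])*f]))
im=manip.grab_frame('wrist'); np.save('Pw0.npy',P('wrist'))
a1=cv2.imread('pics/scene0.png')[185:325,205:405]; a2=cv2.imread('pics/side0.png')[150:290,145:345]
cv2.imwrite('pics/w0.png',cv2.resize(im[:,:,::-1],None,fx=1.42,fy=1.42,interpolation=cv2.INTER_CUBIC))
cv2.imwrite('pics/crop0.png',cv2.resize(np.vstack([a1,a2]),None,fx=2.14*1.9/1.9,fy=2.14,interpolation=cv2.INTER_CUBIC))
E
```

```text
knob [504.89166142 -97.37925437 139.21505589]
far right base corner [ 755.06743355 -230.58523639]
front left corner side [591.19705078 220.9253737 ]
front right corner [ 474.20404429 -144.21170091]
bottle cap [747.41466463 198.30135506 113.29151669]
```

View pics/w0.png

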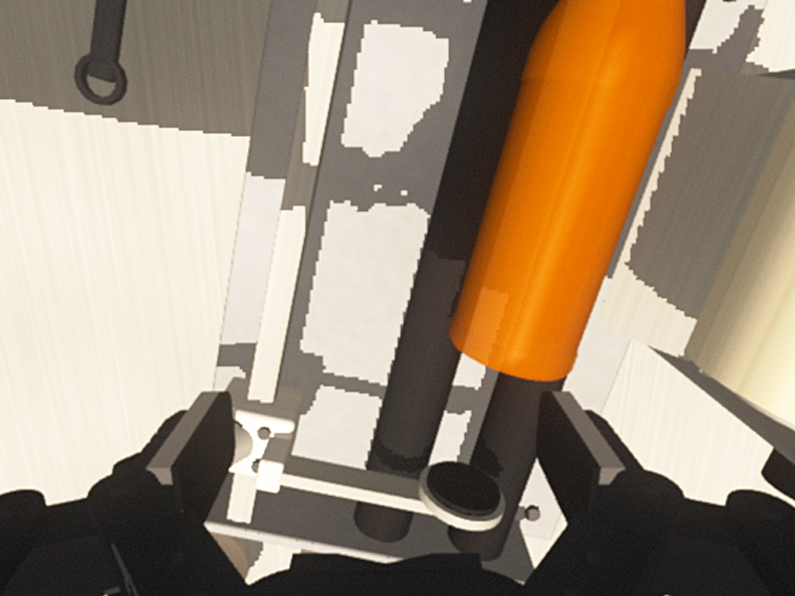

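View pics/crop0.png

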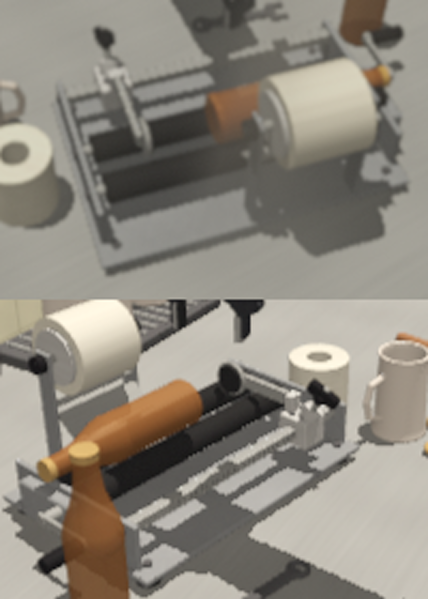

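```bash
cat > fit.py <<'E'
from h import *
from scipy.optimize import least_squares
S,D,W=P('scene'),P('side'),np.load('Pw0.npy')
sc=lambda u,v:(205+u/2.14,185+v/2.14)
sd=lambda u,v:(145+u/2.14,150+(v-299.6)/2.14)
w=lambda u,v:(u/1.42,v/1.42)
# (P, uv, local(x,y,z), stop-relative?, bar?)
obs=[(S,sc(107,271),(145,-215,0),0),(S,sc(408,183),(145,215,24),0),(D,sd(143,590),(-145,215,0),0),(D,sd(352,443),(-145,-215,24),0),
(W,w(462,488),(30,14,112),1),(D,sd(232,378),(30,14,112),1),(S,sc(140,133),(30,14,112),1),(S,sc(104,37),(-138,0,140),1),(D,sd(322,393),(-138,0,140),1)]
bars=[w(277,300),w(320,90)]
def L2W(q,X): c,s=np.cos(q[2]),np.sin(q[2]); X=np.asarray(X,float); return np.array([q[0]+c*X[0]-s*X[1],q[1]+s*X[0]+c*X[1],X[2]])
def res(q):
    r=[]
    for p,uv,X,st in obs:
        X=np.array(X,float); X[1]+=st*q[3]; r+=list((proj(p,L2W(q,X))[0]-uv))
    for b in bars:
        pb=onz(W,b,83); r.append(((pb-q[:2])@[np.cos(q[2]),np.sin(q[2])]+100)*1.2)
    return np.array(r)
q=least_squares(res,[640,0,-.3,-100],loss='soft_l1').x
if __name__=='__main__':
    print(q,np.round(res(q),1))
    f=[onz(W,w(515,370),112)]  # bottle foot top rim ~
    # bottle axis height: centre z
    d=34; zc=70+np.sqrt((20+34)**2-34**2); print('zc',zc)
    for uv,z in ((w(451,342),zc),(w(572,378),zc),(w(515,366),zc+20)):
        g=onz(W,uv,z)-q[:2]; c,s=np.cos(q[2]),np.sin(q[2]); print('foot local',g@[c,s],g@[-s,c])
    print('knob grip world',L2W(q,(-138,q[3],140)),'face',L2W(q,(30,q[3]+14,112)))
E
python3 fit.py
```

```text
[ 6.68805475e+02  2.07786296e+00 -2.40976659e-01 -1.36578363e+02] [-2.3  1.7  1.3 -1.5  0.   4.1  3.2  1.3 -0.5 -0.  -1.   0.3  2.1  0.4
 -1.7 -1.5  1.   0.4 -1.5 -0.1]
zc 111.95235392680607
foot local -1.6457030338352094 -34.23902198489749
foot local 69.22312748514402 -38.822630145652695
foot local 28.89076070525438 -31.787231647132067
knob grip world [502.19834861 -97.62025383 140.        ] face [ 668.68516512 -124.11817694  112.        ]
```

Request:
drive_tool([
  [0.43, -0.06, -0.83, 0, 0, 0, 0.7],
  [0.43, -0.06, -0.83, 0, 0, 0, 0.7],
  [0.43, -0.06, -0.83, 0, 0, 0, 0.7],
  [0.43, -0.06, -0.83, 0, 0, 0, 0.7],
  [0, 0, 0, 0, 0, 0, 0.7],
])

```text
time_s: 0.65
tcp_pos: [453.8, -87.1, 259.1]
tcp_rot: [-1.576, -0.0, -1.574]
ft_force: [0.3, 1.3, 0.0]
gripper_width: 0.7
```

```bash
cat > plan.py <<'E'
from fit import *
def target(q,th=0.):
    # tool frame in labeller axes at knob angle th
    ax=np.array([-.5,0,np.sqrt(.75)]); y=-ax; z=np.array([0,-1.,0]); x=np.cross(y,z)
    R=np.c_[x,y,z]; R=Ro.from_rotvec(ax*th).as_matrix()@R
    Rz=Ro.from_euler('z',q[2]).as_matrix(); return Rz@R, Rz@ax
def delta(pw,Rw):
    s=manip.sense(); R=Ro.from_euler('xyz',s['tcp_rot']).as_matrix()
    return R.T@(pw-s['tcp_pos'])/50, Ro.from_matrix(R.T@Rw).as_rotvec()/(np.pi/4)
E
python3 - <<'E'
from plan import *
R,ax=target(q); s=manip.sense(); print(s['tcp_pos'],s['joint_pos'])
d,r=delta(s['tcp_pos'],R); print('rot',r,'rows',np.linalg.norm(r)/.19)
E
```

```text
[453.77922663 -87.11011354 259.09943868] [-2.82973127e-01 -2.10223329e-02  1.98769814e+00 -1.60352711e-03
  1.17985715e+00 -2.79314024e-01]
rot [0.60581246 2.24298771 0.47876261] rows 12.485133820326546
```

Request:
drive_tool([
  [0, 0, 0, 0.0466, 0.1725, 0.0368, 0.7],
  [0, 0, 0, 0.0466, 0.1725, 0.0368, 0.7],
  [0, 0, 0, 0.0466, 0.1725, 0.0368, 0.7],
  [0, 0, 0, 0.0466, 0.1725, 0.0368, 0.7],
  [0, 0, 0, 0.0466, 0.1725, 0.0368, 0.7],
])

```text
time_s: 1.15
tcp_pos: [459.6, -86.0, 260.3]
tcp_rot: [-1.447, 0.195, -2.245]
ft_force: [0.4, 0.6, 0.6]
gripper_width: 0.702
```

Request:
drive_tool([
  [0, 0, 0, 0.0466, 0.1725, 0.0368, 0.7],
  [0, 0, 0, 0.0466, 0.1725, 0.0368, 0.7],
  [0, 0, 0, 0.0466, 0.1725, 0.0368, 0.7],
  [0, 0, 0, 0.0466, 0.1725, 0.0368, 0.7],
  [0, 0, 0, 0.0466, 0.1725, 0.0368, 0.7],
])

```text
time_s: 1.65
tcp_pos: [459.4, -86.0, 260.4]
tcp_rot: [-1.475, 0.423, -2.934]
ft_force: [0.3, -0.1, -0.4]
gripper_width: 0.698
```

Request:
drive_tool([
  [0, 0, 0, 0.0466, 0.1725, 0.0368, 0.7],
  [0, 0, 0, 0.0466, 0.1725, 0.0368, 0.7],
  [0, 0, 0, 0.0466, 0.1725, 0.0368, 0.7],
  [0, 0, 0, 0, 0, 0, 0.7],
])

```text
time_s: 2.05
tcp_pos: [458.5, -84.9, 259.5]
tcp_rot: [-1.572, 0.527, 2.907]
ft_force: [-1.0, 0.0, -1.2]
gripper_width: 0.698
```

```bash
python3 - <<'E'
from plan import *
R,ax=target(q); s=manip.sense(); print(s['tcp_pos'],s['joint_pos'])
k=L2W(q,(-138,q[3],140)); print(delta(k+80*ax,R))
pw=P('wrist'); np.save('Pw1.npy',pw); im=manip.grab_frame('wrist')
cv2.imwrite('pics/w1.png',cv2.resize(im[:,:,::-1],None,fx=1.42,fy=1.42,interpolation=cv2.INTER_CUBIC)); print(proj(pw,k)*1.42)
E
```

```text
[458.50312748 -84.87774796 259.5453002 ] [-0.29730588 -0.31792907  2.31936524  0.05580982  0.6148276   1.47104411]
(array([0.41114133, 0.92379635, 0.04026664]), array([ 0.00491485,  0.00693475, -0.00426889]))
[[388.61891324 330.78182107]]
```

View pics/w1.png

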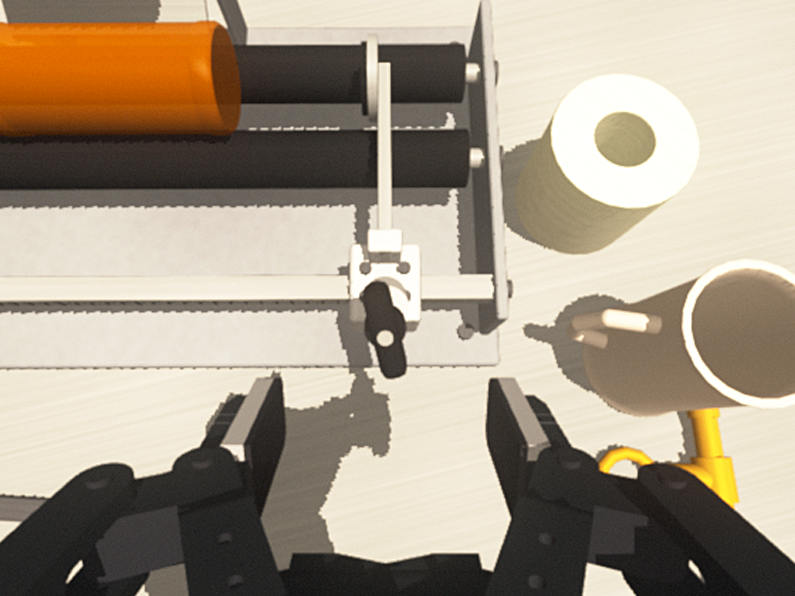

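```bash
python3 - <<'E'
from plan import *
pw=np.load('Pw1.npy'); q=q.copy()
uv=np.array([385.5,331.5])/1.42
r=least_squares(lambda t:(proj(pw,L2W(q,(-138+t[1],q[3]+t[0],140)))[0]-uv),[0,0]).x; print('dy,dx',r)
k=L2W(q,(-138+r[1],q[3]+r[0],140)); np.save('knob.npy',k); print(k)
# wing ends at th
for th in(.1,.15,.2,.25,.3):
    Rz=Ro.from_euler('z',q[2]).as_matrix(); w=Rz@Ro.from_rotvec(np.array([-.5,0,.866])*th).apply([.866,0,.5])
    print(th,(proj(pw,[k+25*w,k-25*w])*1.42).round(0).tolist())
for y,n in((-34,'foot'),(q[3]+14+r[0],'face')): 
    a=np.linspace(0,6.28,9)[:-1]; rr=34 if n=='foot' else 22
    print(n,(proj(pw,[L2W(q,(30+rr*np.cos(t),y,112+rr*np.sin(t))) for t in a])*1.42).round(0).tolist())
R,ax=target(q,.2); print(delta(k+80*ax,R))
E
```

```text
dy,dx [ 1.61584305 -0.38828106]
[502.20690964 -95.95843625 140.        ]
0.1 [[381.0, 285.0], [390.0, 375.0]]
0.15 [[378.0, 286.0], [392.0, 375.0]]
0.2 [[376.0, 286.0], [395.0, 375.0]]
0.25 [[374.0, 286.0], [397.0, 374.0]]
0.3 [[371.0, 287.0], [399.0, 374.0]]
foot [[234.0, 33.0], [222.0, 19.0], [213.0, 41.0], [216.0, 89.0], [226.0, 126.0], [238.0, 132.0], [244.0, 109.0], [243.0, 70.0]]
face [[366.0, 50.0], [365.0, 42.0], [364.0, 56.0], [364.0, 86.0], [365.0, 110.0], [366.0, 115.0], [367.0, 100.0], [367.0, 74.0]]
(array([0.43084784, 0.92246153, 0.00329713]), array([ 0.00489369, -0.24408296, -0.00514793]))
```

Request:
drive_tool([
  [0.215, 0.46, 0, 0, 0, 0, 0.7],
  [0.215, 0.46, 0, 0, 0, 0, 0.7],
  [0, 0, 0, 0, -0.135, 0, 0.7],
  [0, 0, 0, 0, -0.135, 0, 0.7],
  [0, 0, 0, 0, 0, 0, 0.7],
])

```text
time_s: 2.6
tcp_pos: [464.0, -87.4, 209.7]
tcp_rot: [-1.449, 0.514, -3.132]
ft_force: [0.2, 0.5, 0.3]
gripper_width: 0.703
```

```bash
python3 - <<'E'
from plan import *
k=np.load('knob.npy'); R,ax=target(q,.22); print(delta(k-2*ax,R))
E
```

```text
(array([ 0.02252727,  1.63815216, -0.01518773]), array([ 0.00289211, -0.00280461, -0.00572711]))
```

Request:
drive_tool([
  [0.02, 0.4, -0.015, 0, 0, 0, 0.7],
  [0, 0.4, 0, 0, 0, 0, 0.7],
  [0, 0.4, 0, 0, 0, 0, 0.7],
  [0, 0.4, 0, 0, 0, 0, 0.7],
  [0, 0.04, 0, 0, 0, 0, 0.7],
])

```text
time_s: 3.1
tcp_pos: [502.8, -96.1, 136.5]
tcp_rot: [-1.451, 0.512, -3.136]
ft_force: [0.4, 0.1, -0.5]
gripper_width: 0.703
```

```bash
python3 - <<'E'
from plan import *
k=np.load('knob.npy'); R,ax=target(q,.22); print(delta(k-2*ax,R))
im=manip.grab_frame('wrist')
cv2.imwrite('pics/w2.png',cv2.resize(im[:,:,::-1],None,fx=1.42,fy=1.42,interpolation=cv2.INTER_CUBIC))
E
```

```text
(array([-0.02433604, -0.02610623,  0.00469988]), array([ 0.00349805, -0.00663098, -0.00202979]))
```

View pics/w2.png

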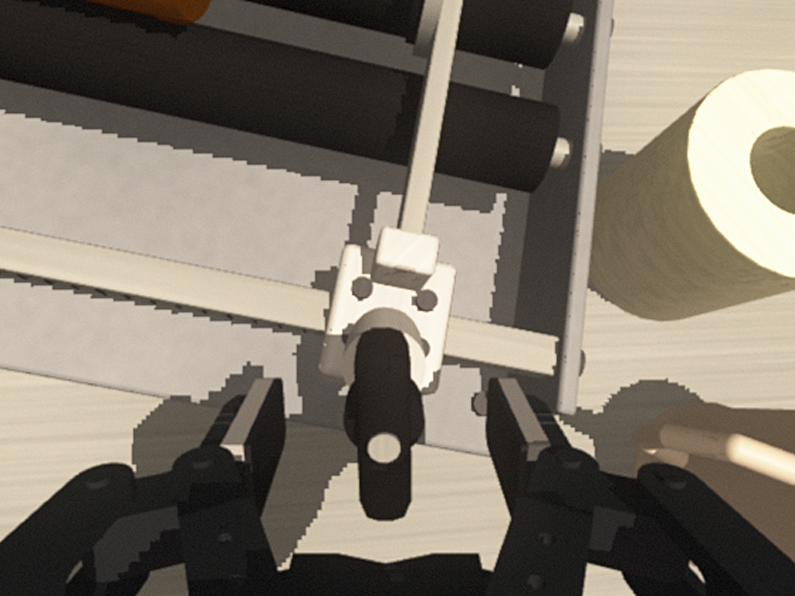

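The wing stands upright in the picture at column 384, midway between the pads (pads at 260 and 510), so I close on it.

Request:
drive_tool([
  [0, 0, 0, 0, 0, 0, 0],
  [0, 0, 0, 0, 0, 0, 0],
  [0, 0, 0, 0, 0, 0, 0],
  [0, 0, 0, 0, 0, 0, 0],
  [0, 0, 0, 0, 0, 0, 0],
], squeeze=40)

```text
time_s: 3.65
tcp_pos: [503.2, -95.6, 139.4]
tcp_rot: [-1.449, 0.517, -3.133]
ft_force: [-4.4, 4.8, 7.1]
gripper_width: 0.158
```

Request:
drive_tool([
  [0, 0, 0, 0, 0, 0, 0],
  [0, 0, 0, 0, 0, 0, 0],
  [0, 0, 0, 0, 0, 0, 0],
  [0, 0, 0, 0, 0, 0, 0],
  [0, 0, 0, 0, 0, 0, 0],
])

```text
time_s: 4.15
tcp_pos: [503.2, -95.6, 139.4]
tcp_rot: [-1.449, 0.517, -3.133]
ft_force: [-4.9, 5.2, 6.2]
gripper_width: 0.157
```

Request:
drive_tool([
  [0, 0, 0, 0, -0.18, 0, 0],
  [0, 0, 0, 0, -0.18, 0, 0],
  [0, 0, 0, 0, -0.18, 0, 0],
  [0, 0, 0, 0, 0, 0, 0],
])

```text
time_s: 4.55
tcp_pos: [503.3, -95.9, 139.5]
tcp_rot: [-1.235, 0.418, -2.667]
ft_force: [-3.6, 3.0, 6.8]
gripper_width: 0.152
```

Request:
drive_tool([
  [0, 0, 0, 0, -0.18, 0, 0],
  [0, 0, 0, 0, -0.18, 0, 0],
  [0, 0, 0, 0, -0.18, 0, 0],
  [0, 0, 0, 0, -0.18, 0, 0],
  [0, 0, 0, 0, 0, 0, 0],
])

```text
time_s: 5.05
tcp_pos: [503.6, -96.2, 139.7]
tcp_rot: [-1.07, 0.183, -2.127]
ft_force: [-2.3, 0.7, 6.2]
gripper_width: 0.153
```

Request:
drive_tool([
  [0, 0, 0, 0, -0.18, 0, 0],
  [0, 0, 0, 0, -0.18, 0, 0],
  [0, 0, 0, 0, -0.18, 0, 0],
  [0, 0, 0, 0, -0.18, 0, 0],
  [0, 0, 0, 0, 0, 0, 0],
])

```text
time_s: 5.55
tcp_pos: [504.0, -96.4, 140.0]
tcp_rot: [-1.048, -0.099, -1.637]
ft_force: [-2.3, 0.1, 6.7]
gripper_width: 0.158
```

Request:
drive_tool([
  [0, 0, 0, 0, -0.18, 0, 0],
  [0, 0, 0, 0, -0.18, 0, 0],
  [0, 0, 0, 0, -0.18, 0, 0],
  [0, 0, 0, 0, -0.18, 0, 0],
  [0, 0, 0, 0, 0, 0, 0],
])

```text
time_s: 6.05
tcp_pos: [504.5, -96.4, 140.2]
tcp_rot: [-1.167, -0.358, -1.119]
ft_force: [0.7, 1.5, 5.3]
gripper_width: 0.157
```

```bash
python3 - <<'E'
from plan import *
s=manip.sense(); print(s['joint_pos'],s['ft_force'],s['torque'])
k=np.load('knob.npy'); R0=Ro.from_matrix(target(q,.22)[0]); R=Ro.from_euler('xyz',s['tcp_rot']); ax=target(q)[1]
print('turned about axis',(R*R0.inv()).as_rotvec()@ax,(R*R0.inv()).as_rotvec())
Rz=Ro.from_euler('z',q[2]).as_matrix(); print('ydir in tool/50',R.as_matrix().T@Rz[:,1]/50,'stop shift', Rz.T@(s['tcp_pos']-[503.2,-95.6,139.4]))
E
```

```text
[-0.28962543  0.02335857  2.33018581  0.10770816  0.25746825 -0.91172037] [0.71608657 1.47284522 5.28628361] [0.30044842 0.12659476 0.28934139]
turned about axis 2.1164054998217696 [-1.03628928  0.24620487  1.82887697]
ydir in tool/50 [-1.44190673e-02  5.36371871e-05  1.38595679e-02] stop shift [ 1.42844718 -0.44204868  0.81745961]
```

Request:
drive_tool([
  [-0.202, 0.0007, 0.194, 0, 0, 0, 0],
  [-0.202, 0.0007, 0.194, 0, 0, 0, 0],
  [-0.202, 0.0007, 0.194, 0, 0, 0, 0],
  [-0.202, 0.0007, 0.194, 0, 0, 0, 0],
  [-0.202, 0.0007, 0.194, 0, 0, 0, 0],
])

```text
time_s: 6.55
tcp_pos: [520.7, -27.9, 140.2]
tcp_rot: [-1.168, -0.356, -1.122]
ft_force: [-5.4, -0.4, 10.1]
gripper_width: 0.157
```

```bash
cat > st.py <<'E'
from plan import *
s=manip.sense(); R=Ro.from_euler('xyz',s['tcp_rot']).as_matrix(); Rz=Ro.from_euler('z',q[2]).as_matrix()
print('t',s['time_s'],'shift l',(Rz.T@(s['tcp_pos']-[503.2,-95.6,139.4])).round(2),'F l',(Rz.T@s['ft_force']).round(2),'M',s['torque'].round(2))
print('y',R.T@Rz[:,1]/50,'x',R.T@Rz[:,0]/50)
E
python3 st.py; python3 - <<'E'
from h import *
im=manip.grab_frame('wrist'); np.save('Pw3.npy',P('wrist'))
cv2.imwrite('pics/w3.png',cv2.resize(im[:,:,::-1],None,fx=1.42,fy=1.42,interpolation=cv2.INTER_CUBIC))
E
```

```text
t 6.55 shift l [ 0.79 69.92  0.82] F l [-5.16 -1.67 10.13] M [-0.06  0.49  0.02]
y [-1.44543742e-02  5.18028199e-05  1.38227487e-02] x [0.01193521 0.01013571 0.0124426 ]
```

View pics/w3.png

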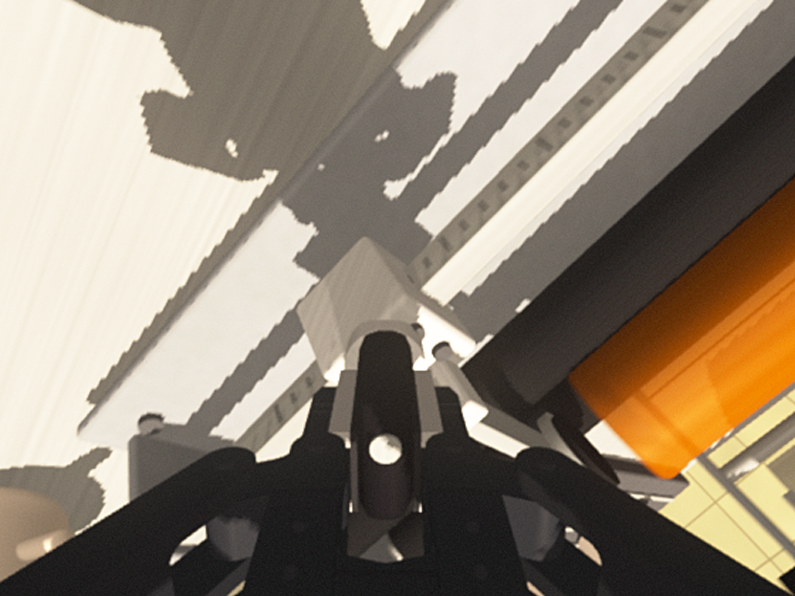

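Request:
drive_tool([
  [-0.0289, 0, 0.0277, 0, 0, 0, 0],
  [-0.0289, 0, 0.0277, 0, 0, 0, 0],
  [-0.0289, 0, 0.0277, 0, 0, 0, 0],
  [-0.0289, 0, 0.0277, 0, 0, 0, 0],
  [-0.0289, 0, 0.0277, 0, 0, 0, 0],
])

```text
time_s: 7.1
tcp_pos: [522.8, -18.4, 140.2]
tcp_rot: [-1.168, -0.356, -1.121]
ft_force: [-6.2, -0.3, 10.8]
gripper_width: 0.157
```

```bash
python3 st.py
```

```text
t 7.1 shift l [ 0.66 79.62  0.81] F l [-5.99 -1.74 10.84] M [ 0.    0.46 -0.05]
y [-1.44527635e-02  5.63187366e-05  1.38244152e-02] x [0.01193953 0.01013267 0.01244092]
```

Request:
drive_tool([
  [-0.0145, 0, 0.0138, 0, 0, 0, 0],
  [-0.0145, 0, 0.0138, 0, 0, 0, 0],
  [-0.0145, 0, 0.0138, 0, 0, 0, 0],
  [0, 0, 0, 0, 0, 0, 0],
])

```text
time_s: 7.5
tcp_pos: [523.5, -15.4, 140.2]
tcp_rot: [-1.167, -0.356, -1.121]
ft_force: [-5.6, 0.0, 11.0]
gripper_width: 0.155
```

```bash
python3 st.py
```

```text
t 7.5 shift l [ 0.61 82.69  0.76] F l [-5.48 -1.34 10.95] M [0.08 0.44 0.08]
y [-1.44529328e-02  6.01255914e-05  1.38242221e-02] x [0.01194094 0.01013224 0.01243993]
```

Request:
drive_tool([
  [-0.0072, 0, 0.0069, 0, 0, 0, 0],
  [-0.0072, 0, 0.0069, 0, 0, 0, 0],
  [-0.0072, 0, 0.0069, 0, 0, 0, 0],
  [-0.0072, 0, 0.0069, 0, 0, 0, 0],
])

```text
time_s: 7.9
tcp_pos: [523.9, -13.7, 140.2]
tcp_rot: [-1.168, -0.356, -1.121]
ft_force: [-5.7, 0.0, 11.1]
gripper_width: 0.153
```

```bash
python3 st.py
```

```text
t 7.9 shift l [ 0.59 84.52  0.79] F l [-5.54 -1.33 11.11] M [0.   0.41 0.01]
y [-1.44547766e-02  5.54908631e-05  1.38223137e-02] x [0.01193806 0.01013108 0.01244363]
```

Request:
drive_tool([
  [-0.0072, 0, 0.0069, 0, 0, 0, 0],
  [-0.0072, 0, 0.0069, 0, 0, 0, 0],
])

```text
time_s: 8.1
tcp_pos: [524.2, -12.7, 140.2]
tcp_rot: [-1.168, -0.356, -1.121]
ft_force: [-6.4, 0.5, 11.4]
gripper_width: 0.157
```

```bash
python3 st.py
```

```text
t 8.1 shift l [ 0.58 85.54  0.79] F l [-6.37 -1.06 11.37] M [0.02 0.43 0.04]
y [-1.44545457e-02  5.62363440e-05  1.38225521e-02] x [0.01193858 0.01013097 0.01244322]
```

Request:
drive_tool([
  [-0.0072, 0, 0.0069, 0, 0, 0, 0],
  [-0.0072, 0, 0.0069, 0, 0, 0, 0],
])

```text
time_s: 8.3
tcp_pos: [524.4, -11.8, 140.2]
tcp_rot: [-1.168, -0.356, -1.121]
ft_force: [-5.7, -3.6, 10.9]
gripper_width: 0.157
```

```bash
python3 st.py
```

```text
t 8.3 shift l [ 0.59 86.39  0.81] F l [-4.65 -4.83 10.94] M [-0.4   0.43 -0.21]
y [-1.44525186e-02  5.01924773e-05  1.38246948e-02] x [0.01193911 0.01012873 0.01244453]
```

Request:
drive_tool([
  [-0.0072, 0, 0.0069, 0, 0, 0, 0],
])

```text
time_s: 8.4
tcp_pos: [524.4, -11.7, 140.2]
tcp_rot: [-1.169, -0.356, -1.121]
ft_force: [-6.0, -5.3, 11.7]
gripper_width: 0.154
```

```bash
python3 st.py;  python3 - <<'E'
from h import *
im=manip.grab_frame('wrist'); a=im[240:360,340:500,::-1]
b=manip.grab_frame('scene')[210:280,230:340,::-1]; c=manip.grab_frame('side')[150:230,200:320,::-1]
f=lambda i:cv2.resize(i,(400,300),interpolation=cv2.INTER_CUBIC)
cv2.imwrite('pics/w4.png',np.vstack([np.hstack([f(a),f(b)]),np.hstack([f(c),f(c)])]))
E
```

```text
t 8.4 shift l [ 0.56 86.49  0.78] F l [-4.62 -6.57 11.7 ] M [-0.61  0.43 -0.41]
y [-1.44513715e-02  3.54690206e-05  1.38259395e-02] x [0.01193788 0.01012107 0.01245194]
```

View pics/w4.png

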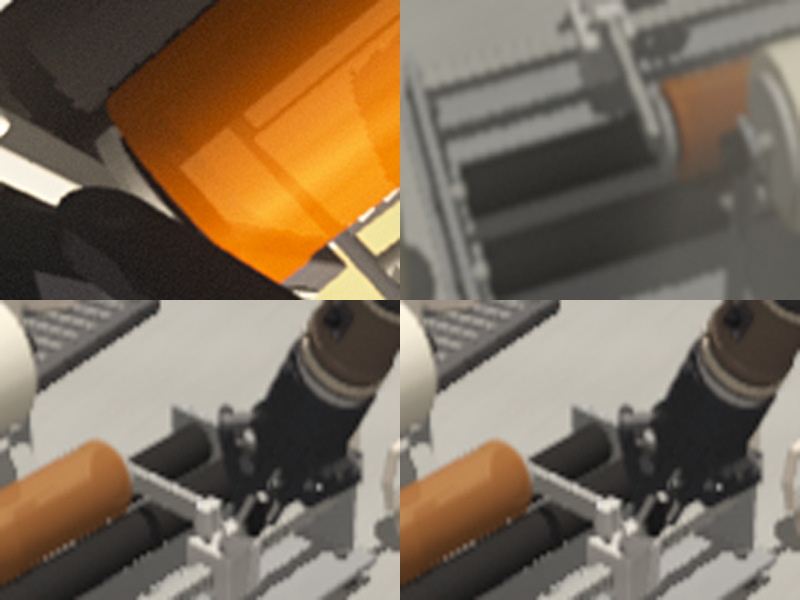

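Request:
drive_tool([
  [0, 0, 0, 0, 0.18, 0, 0],
  [0, 0, 0, 0, 0.18, 0, 0],
  [0, 0, 0, 0, 0.18, 0, 0],
])

```text
time_s: 8.85
tcp_pos: [524.0, -11.9, 140.0]
tcp_rot: [-1.065, -0.165, -1.52]
ft_force: [-8.1, -3.9, 12.2]
gripper_width: 0.153
```

```bash
python3 st.py
```

```text
t 8.85 shift l [ 0.24 86.21  0.58] F l [-6.93 -5.73 12.21] M [-0.56  0.53 -0.26]
y [-1.88959854e-02  2.51318445e-05  6.55294626e-03] x [0.00566645 0.01010796 0.01630093]
```

Request:
drive_tool([
  [0, 0, 0, 0, 0.18, 0, 0],
  [0, 0, 0, 0, 0.18, 0, 0],
  [0, 0, 0, 0, 0.18, 0, 0],
  [0, 0, 0, 0, 0.18, 0, 0],
])

```text
time_s: 9.25
tcp_pos: [523.5, -11.9, 139.7]
tcp_rot: [-1.054, 0.117, -2.012]
ft_force: [-9.8, -3.3, 12.9]
gripper_width: 0.155
```

```bash
python3 st.py
```

```text
t 9.25 shift l [-0.25 86.14  0.31] F l [-8.78 -5.51 12.9 ] M [-0.45  0.71 -0.17]
y [-1.94657780e-02  2.02909078e-05 -4.59163089e-03] x [-0.00395429  0.01009163  0.01680841]
```

Request:
drive_tool([
  [0, 0, 0, 0, 0.18, 0, 0],
  [0, 0, 0, 0, 0.18, 0, 0],
  [0, 0, 0, 0, 0.18, 0, 0],
  [0, 0, 0, 0, 0.18, 0, 0],
])

```text
time_s: 9.65
tcp_pos: [523.1, -11.6, 139.4]
tcp_rot: [-1.184, 0.37, -2.536]
ft_force: [-10.0, 0.1, 14.4]
gripper_width: 0.16
```

```bash
python3 st.py
```

```text
t 9.65 shift l [-7.300e-01  8.637e+01  3.000e-02] F l [-9.72 -2.28 14.44] M [-0.14  0.79 -0.06]
y [-1.39741737e-02  2.58749932e-05 -1.43081026e-02] x [-0.012349    0.01007966  0.01207902]
```

Request:
drive_tool([
  [0, 0, 0, 0, 0.18, 0, 0],
  [0, 0, 0, 0, 0.18, 0, 0],
  [0, 0, 0, 0, 0.18, 0, 0],
  [0, 0, 0, 0, 0.18, 0, 0],
  [0, 0, 0, 0, 0, 0, 0],
])

```text
time_s: 10.15
tcp_pos: [523.0, -11.0, 139.3]
tcp_rot: [-1.452, 0.516, -3.14]
ft_force: [-10.4, 2.0, 14.4]
gripper_width: 0.161
```

```bash
python3 st.py
```

```text
t 10.15 shift l [-9.800e-01  8.685e+01 -8.000e-02] F l [-10.54  -0.53  14.35] M [ 0.15  0.86 -0.06]
y [-4.17737899e-03  4.17699029e-05 -1.95588282e-02] x [-0.01689032  0.0100771   0.00362896]
```

Request:
drive_tool([
  [0, 0, 0, 0, 0, 0, 0.3],
  [0, 0, 0, 0, 0, 0, 0.5],
  [0, 0, 0, 0, 0, 0, 0.7],
  [0, 0, 0, 0, 0, 0, 0.7],
  [0, 0, 0, 0, 0, 0, 0.7],
])

```text
time_s: 10.65
tcp_pos: [523.6, -11.0, 138.1]
tcp_rot: [-1.449, 0.515, -3.134]
ft_force: [-0.3, -0.3, -0.6]
gripper_width: 0.701
```

Request:
drive_tool([
  [0, -0.3, 0, 0, 0, 0, 0.7],
  [0, -0.4, 0, 0, 0, 0, 0.7],
  [0, -0.5, 0, 0, 0, 0, 0.7],
  [0, -0.6, 0, 0, 0, 0, 0.7],
  [0, 0, 0, 0, 0, 0, 0.7],
])

```text
time_s: 11.15
tcp_pos: [480.9, -0.1, 219.8]
tcp_rot: [-1.449, 0.523, -3.134]
ft_force: [0.6, 0.4, 0.0]
gripper_width: 0.697
```

```bash
python3 st.py;  python3 - <<'E'
from h import *
np.save('Pw5.npy',P('wrist')); im=manip.grab_frame('wrist')[:,:,::-1]
cv2.imwrite('pics/w5.png',cv2.resize(im,None,fx=1.42,fy=1.42,interpolation=cv2.INTER_CUBIC))
E
```

```text
t 11.15 shift l [-44.41  87.41  80.42] F l [0.49 0.57 0.02] M [0.04 0.22 0.02]
y [-4.26812185e-03  9.08589221e-05 -1.95390604e-02] x [-0.01679704  0.01020032  0.00371659]
```

View pics/w5.png

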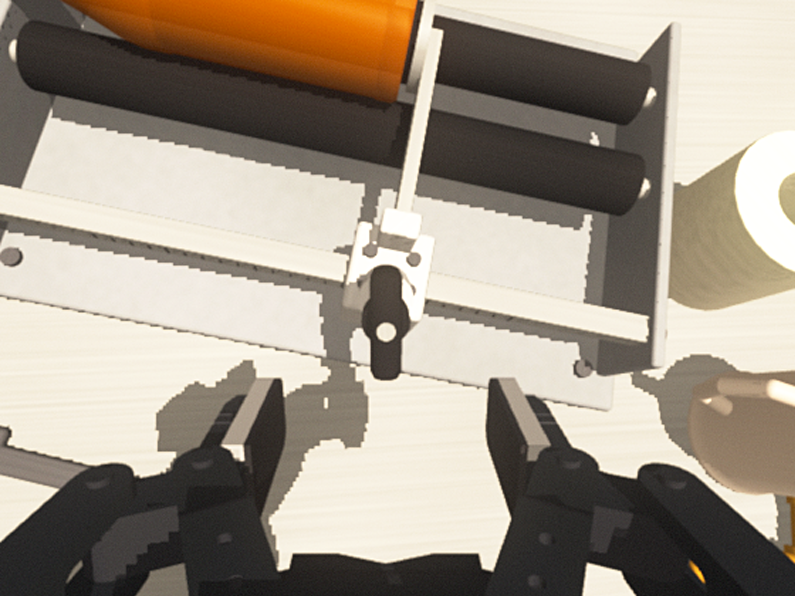

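```bash
python3 - <<'E'
from h import *
for n,(y0,y1,x0,x1) in {'side':(200,240,155,215),'scene':(205,230,370,392)}.items():
    a=cv2.imread(f'pics/{n}0.png'); b=manip.grab_frame(n)[:,:,::-1].copy(); cv2.imwrite(f'pics/{n}9.png',b)
    w=None
    m=cv2.matchTemplate(cv2.resize(b[y0-4:y1+4,x0-4:x1+4],None,fx=8,fy=8,interpolation=cv2.INTER_CUBIC),cv2.resize(a[y0:y1,x0:x1],None,fx=8,fy=8,interpolation=cv2.INTER_CUBIC),cv2.TM_CCOEFF_NORMED)
    _,v,_,l=cv2.minMaxLoc(m); print(n,v,np.array(l)/8-4)
c=cv2.imread('pics/w5.png')[0:120,360:480]; d=manip.grab_frame('side')[150:230,190:310,::-1]
cv2.imwrite('pics/c6.png',np.hstack([cv2.resize(c,(400,400),interpolation=cv2.INTER_CUBIC),cv2.resize(d,(400,400),interpolation=cv2.INTER_CUBIC)]))
E
```

```text
side 0.9948041439056396 [0. 0.]
scene 0.9996094703674316 [0. 0.]
```

View pics/c6.png

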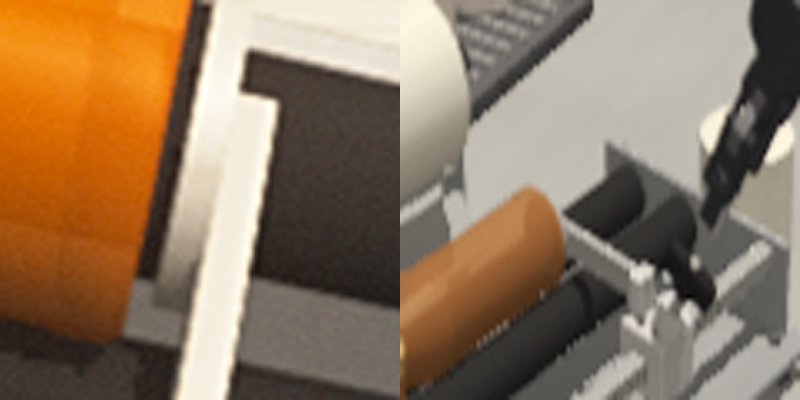

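```bash
python3 -c "
from station import manip
print(manip.close_job())"
```

```text
the job is handed in; nothing more can be done
None
```

I loosened the wing knob, slid the stop up to the bottle's foot, tightened the knob again and backed the arm away. I handed the job in at about 11 s of the 72 s allowed; the hand-in gave no verdict.

- **Knob:** I turned it loose to about 2.3 rad and back to about 0.2 rad. After I let go, the wrist picture showed the wing at its starting angle. The knob angles come from the tool's turn and the pictures, not from a reading of the joint.
- **Contact:** I slid the stop about 86 mm, close to the 88 mm I had measured from the pictures. The push force then rose from about 1.5 N to 6.6 N, so the stop was pressing on the bottle with about 5 N. The stop stayed within about 0.5 mm while I tightened the knob.
- **Bottle:** its cap and neck show no shift between the before and after pictures from the two fixed cameras. I take that as good to roughly half a millimetre.
- **Gap:** the last close-up shows a thin dark strip, roughly 4 mm wide, between the foot and the metal plate. I take it to be the black rubber pad, which fits the force reading, but the picture alone does not settle it.
- **Bystanders and arm:** the arm made no contact with the other things that I could see, though I did not measure their positions. After release the force on the tool was about zero, so the arm was touching nothing when I handed in.

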